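Hang a cassette level

TASK

Hang the blue cassette on the peg of the stand by the keyhole from which it hangs level, with the peg up in the narrow slot of that keyhole, between collar and post, and let go. One of its three closed bays holds a steel block and you cannot see which, so feel for it or try. Leave the bottles, boxes and the mouse where they are.

Things in the scene. Friction and masses are not known exactly. Their poses are not given: they have to be found in the camera images.
- cassette_center (a point): blue closed cassette: box 40 (x) x 176 (y) x 50 mm high, on it an upright aluminium rail 10 mm thick (x), 152 mm long (y), up to 138 mm above the underside, with three keyholes along y, 35 mm apart. Pinch the rail across its thickness by the plain strip 98 to 138 mm above the underside, anywhere along it. Point: its middle, 69 mm above the underside; z up
- cassette: the same cassette, origin under its middle. About 0.37 kg: a steel block (about 0.24 kg) in one of three closed bays (y = -58, 0, +58 mm), light blanks in the others; which one differs and does not show. The centre of mass lies about 30 mm up, under the keyhole on the loaded side (about 35 mm off the middle) or under the middle one. Hung by a wrong keyhole it tilts about 25 degrees or more
- keyhole0 (a point): -y side keyhole through the rail, at y = -35 mm. Point: where the peg's axis lies once seated, mid-thickness of the rail, 94 mm above the underside, 25 mm above point cassette_center. Opening 24 mm wide from 62 to 84 mm above the underside, then 45 degree shoulders up to a slot 11 mm wide from 90.5 mm to its roof at 98 mm. Axes as the cassette's
- keyhole1 (a point): middle keyhole through the rail, at y = 0 mm. Point: where the peg's axis lies once seated, mid-thickness of the rail, 94 mm above the underside, 25 mm above point cassette_center. Opening 24 mm wide from 62 to 84 mm above the underside, then 45 degree shoulders up to a slot 11 mm wide from 90.5 mm to its roof at 98 mm. Axes as the cassette's
- keyhole2 (a point): +y side keyhole through the rail, at y = 35 mm. Point: where the peg's axis lies once seated, mid-thickness of the rail, 94 mm above the underside, 25 mm above point cassette_center. Opening 24 mm wide from 62 to 84 mm above the underside, then 45 degree shoulders up to a slot 11 mm wide from 90.5 mm to its roof at 98 mm. Axes as the cassette's
- stand_peg (a point): level steel peg, 8 mm thick, pointing from the top of the stand's post along -x (roughly to the robot), with a red collar 14 mm wide, 5 mm long at the free end. Point: on the peg's axis, 45 mm in front of the post's axis, 40 mm from the free end, 175 mm above the bench. x runs along the peg to the post, z up. The collar passes a keyhole's wide part, not its slot
- stand: the stand, fixed to the bench: grey base plate 130x110 mm, 14 mm high, reaching 85 mm in front of (-x) and 45 mm behind the post; round post 18 mm thick that ends 4 mm above the peg's axis. Origin under the post
- amber_bottle: small amber bottle with a red cap, 36 mm wide, 75 mm tall; origin under its centre
- white_bottle: small white bottle, 44 mm wide, 90 mm tall; origin under its centre
- cryo_box: blue square storage box, 68x68x50 mm; origin under its centre
- slide_box: green slide case, 30x85x34 mm (long along its y); origin under its centre
- mouse: black computer mouse, 89x48x32 mm; origin under its centre

How it is judged (in metres and radians):
At the end, for the whole second after the job is handed in: The cassette hangs at rest on the peg by one keyhole, the peg's axis within 5 mm sideways and 6 mm in height of that keyhole's seat, the rail on the peg within 33 mm of its middle point, and the cassette upright and level within 0.12 rad (7 degrees), released (((x of keyhole0 in the frame of stand_peg between -0.033 and 0.033 m and y of keyhole0 in the frame of stand_peg between -0.005 and 0.005 m and z of keyhole0 in the frame of stand_peg between -0.006 and 0.006 m) or (x of keyhole1 in the frame of stand_peg between -0.033 and 0.033 m and y of keyhole1 in the frame of stand_peg between -0.005 and 0.005 m and z of keyhole1 in the frame of stand_peg between -0.006 and 0.006 m) or (x of keyhole2 in the frame of stand_peg between -0.033 and 0.033 m and y of keyhole2 in the frame of stand_peg between -0.005 and 0.005 m and z of keyhole2 in the frame of stand_peg between -0.006 and 0.006 m)) and angle between cassette_center's own z axis and vertical below 0.12 rad and contact force between cassette and stand above 1.5 N and linear speed of cassette below 0.03 m/s and angular speed of cassette below 0.3 rad/s); the robot touches nothing.
It fails at once if the amber bottle is moved more than 30 mm (distance of amber_bottle from where it was at the start of the episode above 0.03 m).
It fails at once if the white bottle is moved more than 30 mm (distance of white_bottle from where it was at the start of the episode above 0.03 m).
It fails at once if the cryo box is moved more than 30 mm (distance of cryo_box from where it was at the start of the episode above 0.03 m).
It fails at once if the slide box is moved more than 30 mm (distance of slide_box from where it was at the start of the episode above 0.03 m).
It fails at once if the mouse is moved more than 30 mm (distance of mouse from where it was at the start of the episode above 0.03 m).
It also fails if it takes over 64 s, if anything falls off the work surface, if the arm or the gripper's body presses on something with over 40 N, if the wrist force passes 120 N, or if a joint passes its speed limit or range.

ROBOT

A 6-joint arm with a two-finger parallel gripper is mounted at the origin on a cart in front of the work surface, level with it; the furniture and walls round the work are solid. World frame = base frame: x ahead of the robot, y to its left, z up, the work surface at z = 0. Lengths are in mm, angles in degrees, forces in N, time in s.
With the tool pointing down it reaches from about 375 to 975 mm from the base axis. Payload 3.8 kg.
Tool frame: the origin (TCP) lies at the very end of the fingers, on their centre line; the grasp point (between the pads) lies 19 mm behind it; z points along the fingers, x is the direction in which the jaws open and shut, and the axes are right-handed (so a half turn about z gives the same grasp; the last joint's range is limited). The gripper opens to 88 mm and grips with 3 to 60 N. Pads are 18 mm wide; open, the fingers measure 123 mm over their backs; the gripper's body (75 mm by 187 mm) begins 45 mm behind the grasp point.
Start: joints at [64.062, 15.12, 91.902, -0, 72.978, -2.114], TCP at [272.644, 617.481, 238.706] pointing down, gripper open.
Joint ranges: [-150.88, 150.88], [-54.13, 125.18], [17.81, 147.31], [-75.09, 255.09], [0, 152.58], [-146.25, 146.25]. Speed limits (degrees/s): [147.25, 147.25, 180, 180, 180, 180].

INTERFACE

Orientations are given as a 3x3 rotation matrix whose columns are the frame's x, y, z axes.
In Python, from station import bot gives the robot as it stands.
- The arm moves only by the tool jog_arm, never from a script. Its argument "series" is a list of rows, each an object with "fingers": the gripper's target within -1 to 1 (shut at 1, half-way at 0, fully open at -1); "delta_pos": the shift along the tool's x, y, z in cm, a list of three; "yaw": the turn about the tool's z in degrees. A call has exactly 5 rows; each row is the pose to reach, as a shift and turn from the pose commanded when the call began, along the tool's axes at that moment; what a row does not reach only later rows make up. A row lasts 1/12 s, in which the tool goes at most 41.7 mm and 7.16 degrees, less where a joint would pass 70% of its speed; a pose out of reach is approached as far as the arm can. A call with a gripper value outside its range is refused whole. The fingers move at their own pace and stop on an object; the grip force is fixed at half the most. Time passes only in rows, so rows that repeat a pose let the fingers close, or fill a call up. It gives the time, the measured TCP pose, the force and the opening at its end, in the units of the state.
- bot.observe(): the state, without advancing time (a new reading comes with each control period).
- bot.read_camera(name): name is "scene" or "top" or "wrist"; returns (picture, depth): 420x560x3 uint8, red, green, blue; 420x560 float32, mm along the optical axis (not along the pixel's ray), 0 where there is no reading.
- bot.calibration(name): a dict with "K" (3x3 intrinsics, pixels), "dist" ([k1, k2, p1, p2, k3] as OpenCV has them; the pictures are not rectified), "pose" (4x4, takes a point from camera to world coordinates). Camera axes: x right, y up, looking along -z (the intrinsics and any distortion apply to the point x, -y, -z); pixel columns grow to the right and rows downward; lengths in mm; the calibration is good to about 2 mm. A picture is of the moment at which its call begins: read the wrist's pose just before it. calibration takes no time and is no camera call; for the wrist camera it gives the pose at the moment of the call.
- bot.finish_job(): hands the job in, once; it reports no verdict.
Trained networks look in the newest picture that a camera, given by its name, has taken for a name from the list of things; names that differ only in an ending like _2 or _b are one class to them, and where a whole thing is asked for, a point or a joint stands for the part that bears it (a point fixed in the world has none). Each returns a list of dicts, best first, with "conf" (0 to 1); they miss things now and then, are a little off and sometimes report something else, mostly with a low value. They report only what shows in the picture. A call takes as long as a camera call.
- bot.masks_of(camera, target): "pixels" (420x560 bool, what is visible of it).
- bot.tip_of(camera, target): "position" ([x, y, z] in mm, in world coordinates, good to about 4 mm: a listed point, or the origin of a listed thing).
The state is a dict: "time": time; "joint_pos": joint angles; "dq": joint speeds; "tau": joint torques, N m; "eef_pos": TCP position; "ee_rot": TCP orientation; "wrist_force": force on the tool from outside, world axes, zero at the start; "ft_torque": the same for the moment, N m; "opening": finger opening in mm.
Only numpy, scipy, OpenCV 4.12 (cv2) and the standard library are available. Lean on these libraries where they do the work, as an engineer would, in place of code of your own. Each camera call takes 0.05 s, during which the arm holds its last target. There are 200 camera calls.

## Working session

There is one attempt and no reset: what is moved stays moved. The work goes in short steps, Python scripts to look and compute and a tool call to move; the robot and the scene stay as the last step left them, time stands still between calls to the robot, and variables do not carry over. Pictures are saved under pics/ and viewed, about 8 in all and at most 12, crops included, and the job is handed in when it is done.

Besides the shell and the picture viewer there is one more tool, called after "Call:" by a JSON object that holds its "name" and its "arguments". jog_arm: Moves the arm, as the interface text tells. Its arguments: {"type":"object","properties":{"series":{"type":"array"}},"required":["series"]}

```bash
mkdir -p pics; cat > h.py <<'E'
import numpy as np, cv2
from station import bot
def save(cam,name):
    p,d=bot.read_camera(cam); cv2.imwrite(f'pics/{name}.png',p[:,:,::-1]); return p,d
def cloud(cam,d,T=None):
    c=bot.calibration(cam); K=np.array(c['K']);T=np.array(c['pose']) if T is None else T
    h,w=d.shape;u,v=np.meshgrid(np.arange(w),np.arange(h))
    n=cv2.undistortPoints(np.stack([u,v],-1).reshape(-1,1,2).astype(np.float64),K,np.array(c['dist'],float)).reshape(h,w,2)
    P=np.stack([n[...,0]*d,-n[...,1]*d,-d],-1)
    W=P@T[:3,:3].T+T[:3,3]; W[d==0]=np.nan
    return W
E
python3 - <<'E'
from h import *
np.set_printoptions(precision=1,suppress=True)
s=bot.observe(); print(s['eef_pos'],s['ee_rot'],s['wrist_force'],s['opening'])
ps=[];
for cam in ['scene','top']:
    p,d=save(cam,cam); np.save(cam+'.npy',d); ps.append(p)
    for t in ['cassette_center','keyhole0','keyhole2','stand_peg','stand','amber_bottle','white_bottle','cryo_box','slide_box','mouse']:
        r=bot.tip_of(cam,t); print(cam,t,[(np.array(q['position']),round(q['conf'],2)) for q in r[:2]])
cv2.imwrite('pics/both.png',cv2.resize(np.vstack(ps),(560,840))[:,:,::-1])
E
```

```text
[272.3 616.8 237.4] [[ 0.4  0.9 -0. ]
 [ 0.9 -0.4 -0. ]
 [-0.  -0.  -1. ]] [ 0.1 -1.2 -0.5] 87.96967528624252
scene cassette_center [(array([494.5, -43.4,  66.5]), 0.7)]
scene keyhole0 [(array([489.7, -44.3,  97.2]), 0.74), (array([491.9, -80.2,  89.7]), 0.7)]
scene keyhole2 [(array([489.7, -44.3,  97.2]), 0.74), (array([491.9, -80.2,  89.7]), 0.7)]
scene stand_peg [(array([ 542.7, -302.5,  176.5]), 0.72)]
scene stand [(array([ 587.6, -315.4,   -0.2]), 0.61)]
scene amber_bottle [(array([652.8,  -9. ,   1.8]), 0.85)]
scene white_bottle [(array([665.8,  46.2,  -2.9]), 0.74)]
scene cryo_box [(array([646.9, -98.6,  -0.6]), 0.67)]
scene slide_box [(array([ 343.3, -170.3,    4.1]), 0.56), (array([493.7, -79.3,  90.6]), 0.25)]
scene mouse [(array([ 356.6, -341. ,    5.1]), 0.58)]
top cassette_center [(array([497.2, -44.8,  69.8]), 0.9), (array([643.6, -94.4,   2.4]), 0.2)]
top keyhole0 [(array([493.9, -76.1,  96. ]), 0.9), (array([493.5, -41.2,  94.8]), 0.76)]
top keyhole2 [(array([493.9, -76.1,  96. ]), 0.9), (array([493.5, -41.2,  94.8]), 0.76)]
top stand_peg [(array([ 545.9, -305.3,  172.4]), 0.88)]
top stand [(array([ 592. , -312.8,    1.6]), 0.69)]
top amber_bottle [(array([651.1,  -9.1,  -2.5]), 0.56)]
top white_bottle [(array([659.1,  48.2,   1.9]), 0.87)]
top cryo_box [(array([644.2, -92.8,   1.8]), 0.71), (array([494.8, -79. ,  93. ]), 0.41)]
top slide_box [(array([ 347.4, -169. ,   -1.7]), 0.67), (array([ 592.7, -313.4,    1.3]), 0.39)]
top mouse [(array([ 352.7, -342.6,    2.1]), 0.68), (array([495. , -78. ,  93.9]), 0.16)]
```

View pics/scene.png

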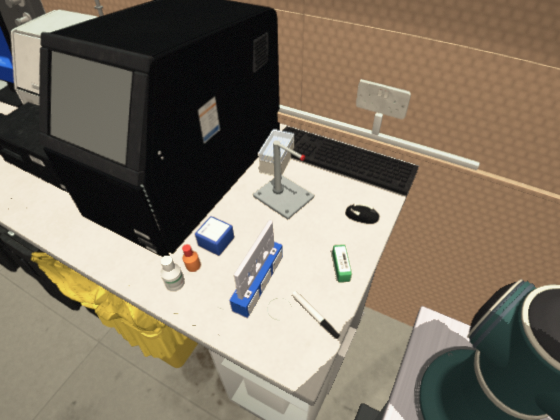

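View pics/top.png

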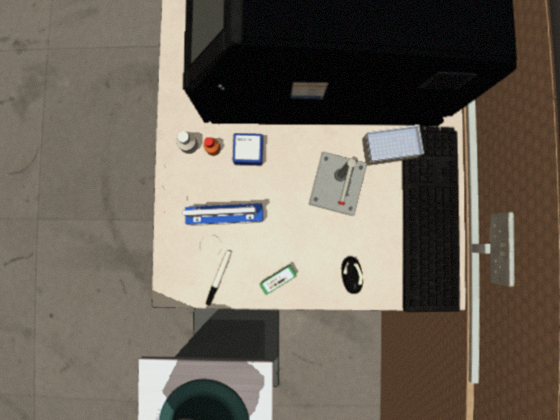

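```bash
python3 - <<'E'
from h import *
np.set_printoptions(precision=4,suppress=True)
for cam in ['scene','top']:
    W=cloud(cam,np.load(cam+'.npy'))
    x,y,z=W[...,0],W[...,1],W[...,2]
    m=(z>125)&(z<150)&(abs(x-495)<60)&(abs(y+44)<130)
    q=W[m]; c=np.median(q,0); r=cv2.minAreaRect(q[:,:2].astype(np.float32)); print(cam,'rail',m.sum(),c,r, q[:,2].max())
    for n in range(1):
        v=np.linalg.svd(q[:,:2]-q[:,:2].mean(0),full_matrices=False)[2][0]; print(v,np.degrees(np.arctan2(v[0],v[1])))
    m=(z>160)&(z<185)&(abs(x-545)<80)&(abs(y+305)<60); q=W[m]
    v=np.linalg.svd(q[:,:2]-q[:,:2].mean(0),full_matrices=False)[2][0]
    print('peg',m.sum(),q.min(0),q.max(0),q.mean(0),v,np.degrees(np.arctan2(v[1],v[0])))
    if cam=='top':
        for lo in range(490,610,10):
            k=q[(q[:,0]>=lo)&(q[:,0]<lo+10)]
            if len(k): print(lo,len(k),k.mean(0),np.ptp(k[:,1]))
    print(bot.calibration(cam)['pose'])
E
```

```text
scene rail 455 [492.0649 -35.7737 137.4517] ((494.2152404785156, -44.15172576904297), (11.701011657714844, 151.59942626953125), 2.980830669403076) 142.01947269679079
[-0.0518  0.9987] -2.97128323373641
peg 164 [ 505.9075 -319.3504  161.2585] [ 596.4344 -285.365   183.0797] [ 556.6269 -302.2311  175.2954] [-0.9755  0.2202] 167.28093052513532
[[ -0.8801   0.3375  -0.3339 219.122 ]
 [ -0.4744  -0.6515   0.592  329.9811]
 [ -0.0178   0.6794   0.7335 748.3424]
 [  0.       0.       0.       1.    ]]
top rail 370 [493.527  -45.071  137.0199] ((493.8858642578125, -45.67249298095703), (10.480624198913574, 148.11073303222656), 2.955840587615967) 141.79451922716805
[ 0.0538 -0.9986] 176.91849363733473
peg 234 [ 506.9206 -321.5267  161.6685] [ 597.5371 -287.503   184.4069] [ 556.6156 -304.8364  177.8081] [-0.9707  0.2405] 166.08639971845338
500 12 [ 508.2003 -294.1038  178.0218] 12.204689286286452
510 24 [ 514.917  -293.97    177.8571] 12.137041187669638
520 21 [ 525.2615 -297.1208  177.4662] 8.140321854862464
530 21 [ 535.081  -299.4116  178.0401] 8.549122423773724
540 21 [ 544.9033 -301.7028  178.6265] 7.698591695454127
550 20 [ 555.0809 -304.8068  178.0925] 8.046237538741138
560 20 [ 565.1177 -307.2277  178.0569] 7.865633307814562
570 20 [ 575.1274 -309.6147  178.3   ] 8.064191062338637
580 44 [ 585.6845 -312.3156  176.7928] 16.208548508953356
590 31 [ 593.7049 -313.2058  177.9875] 16.32239355485575
[[   0.0107    0.9979   -0.064   430.0118]
 [  -0.9998    0.0096   -0.0178 -167.3258]
 [  -0.0172    0.0642    0.9978 1075.2862]
 [   0.        0.        0.        1.    ]]
```

Scene: the cassette is at about (258,272) in the scene view, with its rail along world y. The peg runs from about (280,147) to (303,156), collar towards the robot, and the other objects are well clear of it. The rail measures (494,-45), 3° yaw, top at 137, which matches the spec. The peg is at about (545,-301), yaw about -14°, top surface z 178 as expected.

```bash
cat >> h.py <<'E'
def go(p,ang):
    """delta (cm, tool axes) and yaw to bring TCP to p with tool x at world angle ang"""
    s=bot.observe();R=np.array(s['ee_rot']);e=np.array(s['eef_pos'])
    a=np.degrees(np.arctan2(R[1,0],R[0,0]))
    print('t',round(s['time'],2),'eef',e.round(1),'ang',round(a,2),'F',np.round(s['wrist_force'],2),'T',np.round(s['ft_torque'],3),'op',round(s['opening'],1))
    print('delta cm',(R.T@(np.array(p)-e)/10).round(2),'yaw',round(-(ang-a),2))
E
python3 -c "
from h import *
go([494,-45,237],3)"
```

```text
t 1.1 eef [272.7 617.5 238.7] ang 66.18 F [-0.46 -0.01  0.77] T [ 0.001  0.046 -0.007] op 88.4
delta cm [-51.66  47.01   0.17] yaw 63.18
```

Call:
{"name": "jog_arm", "arguments": {"series": [{"fingers":-1,"delta_pos":[-3,2.7,0],"yaw":7},{"fingers":-1,"delta_pos":[-6,5.4,0],"yaw":14},{"fingers":-1,"delta_pos":[-9,8.1,0],"yaw":21},{"fingers":-1,"delta_pos":[-12,10.8,0],"yaw":28},{"fingers":-1,"delta_pos":[-15,13.5,0],"yaw":35}]}}

```text
time: 1.52
eef_pos: [335.7, 424.1, 238.7]
ee_rot: [[0.858, 0.513, 0.0], [0.513, -0.858, 0.0], [0.0, 0.0, -1.0]]
wrist_force: [0.9, -0.4, 0.1]
opening: 88.3
```

```bash
python3 -c "
from h import *
go([494,-45,237],3)"
```

```text
t 1.52 eef [335.7 424.1 238.7] ang 30.88 F [ 0.91 -0.4   0.13] T [-0.053  0.037 -0.014] op 88.3
delta cm [-10.49  48.39   0.17] yaw 27.88
```

Call:
{"name": "jog_arm", "arguments": {"series": [{"fingers":-1,"delta_pos":[-0.8,4,0],"yaw":7},{"fingers":-1,"delta_pos":[-1.7,8,0],"yaw":14},{"fingers":-1,"delta_pos":[-2.5,12,0],"yaw":21},{"fingers":-1,"delta_pos":[-3.4,16,0],"yaw":27.9},{"fingers":-1,"delta_pos":[-4.3,20,0],"yaw":27.9}]}}

```text
time: 1.93
eef_pos: [402.5, 230.6, 239.1]
ee_rot: [[0.999, 0.052, 0.001], [0.052, -0.999, 0.0], [0.001, -0.0, -1.0]]
wrist_force: [0.9, 0.8, 0.2]
opening: 87.9
```

```bash
python3 -c "
from h import *
go([494,-45,200],3)"
```

```text
t 1.93 eef [402.5 230.6 239.1] ang 3.0 F [0.93 0.77 0.2 ] T [-0.085  0.051  0.029] op 87.9
delta cm [ 7.68 28.    3.9 ] yaw 0.0
```

Call:
{"name": "jog_arm", "arguments": {"series": [{"fingers":-1,"delta_pos":[1,3.8,0],"yaw":0},{"fingers":-1,"delta_pos":[2,7.6,0],"yaw":0},{"fingers":-1,"delta_pos":[3,11.4,0],"yaw":0},{"fingers":-1,"delta_pos":[4,15.2,0],"yaw":0},{"fingers":-1,"delta_pos":[5,19,0],"yaw":0}]}}

```text
time: 2.35
eef_pos: [463.3, 43.6, 239.2]
ee_rot: [[0.998, 0.057, 0.001], [0.057, -0.998, 0.0], [0.001, -0.0, -1.0]]
wrist_force: [-0.2, -0.3, 0.3]
opening: 88.1
```

Call:
{"name": "jog_arm", "arguments": {"series": [{"fingers":-1,"delta_pos":[0.9,3,0],"yaw":0},{"fingers":-1,"delta_pos":[1.8,6,0],"yaw":0},{"fingers":-1,"delta_pos":[2.6,9,0],"yaw":0},{"fingers":-1,"delta_pos":[2.6,9,2],"yaw":0},{"fingers":-1,"delta_pos":[2.6,9,4],"yaw":0}]}}

```text
time: 2.77
eef_pos: [496.1, -45.0, 200.0]
ee_rot: [[0.999, 0.054, 0.004], [0.054, -0.999, -0.001], [0.004, 0.001, -1.0]]
wrist_force: [0.7, -0.3, -0.5]
opening: 88.1
```

```bash
python3 -c "
from h import *
go([494,-45,107],3)
p,d=save('wrist','w1')
W=cloud('wrist',d); x,y,z=W[...,0],W[...,1],W[...,2]
m=(z>125)&(z<150)&(abs(x-495)<60)&(abs(y+44)<130); q=W[m]
print(m.sum()); 
if m.sum(): print(q.min(0),q.max(0),np.median(q,0),cv2.minAreaRect(q[:,:2].astype(np.float32)))
for t in ['keyhole1','cassette_center']: print([(np.round(k['position'],1),round(k['conf'],2)) for k in bot.tip_of('wrist',t)])
"
```

```text
t 2.77 eef [496.1 -45.  200. ] ang 3.08 F [ 0.73 -0.25 -0.49] T [-0.058  0.038 -0.044] op 88.1
delta cm [-0.25 -0.03  9.3 ] yaw 0.08
3113
[ 479.41373813 -105.21977159  129.45142953] [495.93920585  31.75357232 135.60088832] [487.43848859 -26.04391596 133.38304025] ((487.77392578125, -36.700164794921875), (10.019505500793457, 136.71104431152344), 3.2076356410980225)
[(array([490.9, -78.3,  91.8]), 0.84), (array([490.1, -46.2,  91.6]), 0.78), (array([495. ,  -7.6,  92.5]), 0.78)]
[(array([497.1, -46.1,  68.6]), 0.68)]
```

View pics/w1.png

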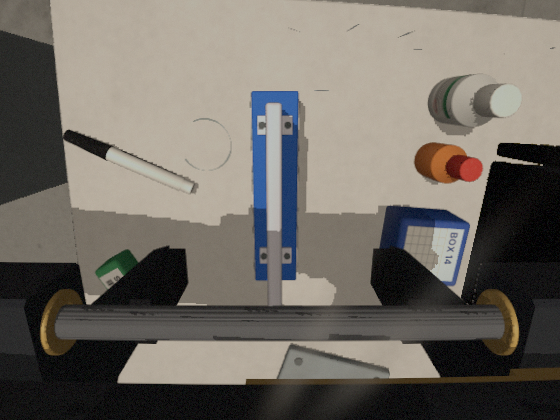

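The wrist view shows the rail (column 275, rows 105–305) centred between the fingers (columns 187 and 372). I'm descending to pinch it in the middle.

Call:
{"name": "jog_arm", "arguments": {"series": [{"fingers":-1,"delta_pos":[-0.3,0,3.5],"yaw":0},{"fingers":-1,"delta_pos":[-0.3,0,7],"yaw":0},{"fingers":-1,"delta_pos":[-0.3,0,9.2],"yaw":0},{"fingers":1,"delta_pos":[-0.3,0,9.2],"yaw":0},{"fingers":1,"delta_pos":[-0.3,0,9.2],"yaw":0}]}}

```text
time: 3.33
eef_pos: [490.9, -42.5, 107.0]
ee_rot: [[0.998, 0.058, -0.001], [0.058, -0.998, 0.0], [-0.001, -0.0, -1.0]]
wrist_force: [-0.2, -0.1, 0.2]
opening: 77.0
```

Call:
{"name": "jog_arm", "arguments": {"series": [{"fingers":1,"delta_pos":[0,0,0],"yaw":0},{"fingers":1,"delta_pos":[0,0,0],"yaw":0},{"fingers":1,"delta_pos":[0,0,0],"yaw":0},{"fingers":1,"delta_pos":[0,0,0],"yaw":0},{"fingers":1,"delta_pos":[0,0,0],"yaw":0}]}}

```text
time: 3.75
eef_pos: [492.0, -43.1, 107.9]
ee_rot: [[0.998, 0.057, 0.002], [0.057, -0.998, -0.0], [0.002, 0.0, -1.0]]
wrist_force: [-0.4, 0.3, 0.4]
opening: 43.7
```

```bash
python3 -c "
from h import *
for i in range(4):
  go([494,-45,107],3); bot.read_camera('top')
"
```

```text
t 3.75 eef [492.  -43.1 107.9] ang 3.28 F [-0.42  0.32  0.44] T [-0.043  0.011  0.035] op 43.7
delta cm [0.19 0.2  0.09] yaw 0.28
t 3.8 eef [491.7 -43.1 107.5] ang 3.28 F [ 0.1  -0.26  0.05] T [-0.071  0.03  -0.039] op 39.6
delta cm [0.22 0.2  0.05] yaw 0.28
t 3.85 eef [491.5 -43.1 107.2] ang 3.27 F [ 0.09 -0.06 -0.5 ] T [-0.062  0.036  0.012] op 35.5
delta cm [0.24 0.21 0.02] yaw 0.27
t 3.9 eef [491.3 -43.1 107. ] ang 3.27 F [-0.   -0.39  0.07] T [-0.048  0.053 -0.011] op 31.4
delta cm [0.26 0.21 0.  ] yaw 0.27
```

Call:
{"name": "jog_arm", "arguments": {"series": [{"fingers":1,"delta_pos":[0,0,0],"yaw":0},{"fingers":1,"delta_pos":[0,0,0],"yaw":0},{"fingers":1,"delta_pos":[0,0,0],"yaw":0},{"fingers":1,"delta_pos":[0,0,0],"yaw":0},{"fingers":1,"delta_pos":[0,0,0],"yaw":0}]}}

```text
time: 4.37
eef_pos: [491.1, -43.0, 106.5]
ee_rot: [[0.998, 0.057, -0.0], [0.057, -0.998, 0.0], [-0.0, -0.0, -1.0]]
wrist_force: [-0.7, 0.5, -0.8]
opening: 9.8
```

Call:
{"name": "jog_arm", "arguments": {"series": [{"fingers":1,"delta_pos":[0,0,-0.3],"yaw":0},{"fingers":1,"delta_pos":[0,0,-0.8],"yaw":0},{"fingers":1,"delta_pos":[0,0,-1.5],"yaw":0},{"fingers":1,"delta_pos":[0,0,-1.5],"yaw":0},{"fingers":1,"delta_pos":[0,0,-1.5],"yaw":0}]}}

```text
time: 4.78
eef_pos: [491.7, -43.1, 122.5]
ee_rot: [[0.998, 0.057, 0.001], [0.057, -0.998, -0.0], [0.001, 0.0, -1.0]]
wrist_force: [0.8, 0.8, -3.8]
opening: 9.9
```

```bash
python3 -c "
from h import *
T=[]
for i in range(10):
  s=bot.observe();T.append(np.r_[s['wrist_force'],s['ft_torque']]); p,d=bot.read_camera('scene')
print(np.mean(T,0).round(3),np.std(T,0).round(3))
go([494,-45,107],3)
W=cloud('scene',d);x,y,z=W[...,0],W[...,1],W[...,2]
# blue box edge tops: heights of pixels on cassette along y
m=(z>52)&(z<90)&(abs(x-494)<26)&(abs(y+44)<95)
p=p.astype(int);m&=(p[...,2]>p[...,0]+60)
for lo in range(-140,50,20):
  k=z[m&(y>=lo)&(y<lo+20)]
  if len(k): print(lo,len(k),np.percentile(k,[50,90]).round(1))
"
```

```text
[ 0.239  0.145 -3.752 -0.027  0.075  0.008] [0.344 0.294 0.268 0.03  0.035 0.021]
t 5.28 eef [491.1 -43.  121.6] ang 3.28 F [-0.27  0.71 -3.26] T [-0.119  0.085  0.034] op 9.4
delta cm [0.28 0.22 1.46] yaw 0.28
-140 7 [64.8 66.8]
-120 5 [65.1 65.4]
-100 44 [65.6 66.6]
-80 51 [65.5 67. ]
-60 54 [65.3 66.8]
-40 65 [65.2 66.8]
-20 70 [65.2 67.2]
0 37 [65.2 66.6]
20 133 [65.1 66.6]
40 72 [61.3 65.8]
```

The wrist moment shifts by only about 0.03 N·m, against ±0.13 expected for a side bay, and the box lifts level. So the load is in the middle bay, and I'll use keyhole1. Next is the carry to in front of the peg.

Call:
{"name": "jog_arm", "arguments": {"series": [{"fingers":1,"delta_pos":[0,0,-2],"yaw":0},{"fingers":1,"delta_pos":[-0.5,1.5,-4.5],"yaw":4},{"fingers":1,"delta_pos":[-1,4,-7],"yaw":8},{"fingers":1,"delta_pos":[-1.5,7,-8.8],"yaw":13},{"fingers":1,"delta_pos":[-2,10,-8.8],"yaw":17.2}]}}

```text
time: 5.7
eef_pos: [479.7, -145.7, 214.9]
ee_rot: [[0.97, -0.243, 0.008], [-0.243, -0.97, -0.003], [0.009, 0.001, -1.0]]
wrist_force: [1.2, 0.1, -2.9]
opening: 10.0
```

```bash
python3 -c "
from h import *
go([467.8,-280.2,209],-13.9)"
```

```text
t 5.7 eef [ 479.7 -145.7  214.9] ang -14.07 F [ 1.21  0.07 -2.95] T [-0.032 -0.072  0.04 ] op 10.0
delta cm [ 2.11 13.34  0.62] yaw -0.17
```

Call:
{"name": "jog_arm", "arguments": {"series": [{"fingers":1,"delta_pos":[0.5,3,0],"yaw":0},{"fingers":1,"delta_pos":[1,6.5,0],"yaw":0},{"fingers":1,"delta_pos":[1.6,10,0.1],"yaw":0},{"fingers":1,"delta_pos":[2,12.5,0.1],"yaw":0},{"fingers":1,"delta_pos":[2.1,13.3,0.1],"yaw":0}]}}

```text
time: 6.12
eef_pos: [464.8, -281.9, 208.7]
ee_rot: [[0.97, -0.243, 0.0], [-0.243, -0.97, -0.002], [0.001, 0.002, -1.0]]
wrist_force: [0.1, 0.8, -3.2]
opening: 9.7
```

Call:
{"name": "jog_arm", "arguments": {"series": [{"fingers":1,"delta_pos":[0,0,0],"yaw":0},{"fingers":1,"delta_pos":[0,0,0],"yaw":0},{"fingers":1,"delta_pos":[0,0,0],"yaw":0},{"fingers":1,"delta_pos":[0,0,0],"yaw":0},{"fingers":1,"delta_pos":[0,0,0],"yaw":0}]}}

```text
time: 6.53
eef_pos: [465.5, -276.8, 208.7]
ee_rot: [[0.971, -0.239, -0.0], [-0.239, -0.971, 0.0], [-0.0, -0.0, -1.0]]
wrist_force: [0.1, -0.1, -3.5]
opening: 9.6
```

```bash
python3 -c "
from h import *
np.set_printoptions(precision=2,suppress=True)
T=[]
for i in range(8):
  s=bot.observe();T.append(np.r_[s['wrist_force'],s['ft_torque']]); bot.read_camera('wrist')
print(np.mean(T,0).round(3))
go([467.8,-280.2,209],-13.9)
ps=[]
for cam in ['top','scene']:
  p,d=bot.read_camera(cam); W=cloud(cam,d);x,y,z=W[...,0],W[...,1],W[...,2]
  ps.append(p)
  for t in ['keyhole1','cassette_center','stand_peg']: print(cam,t,[(np.round(k['position'],1),round(k['conf'],2)) for k in bot.tip_of(cam,t)])
  m=(z>200)&(z<250)&(abs(x-468)<50)&(abs(y+280)<100)
  th=np.radians(-13.9);u=np.array([np.cos(th),np.sin(th)]);n=np.array([-u[1],u[0]])
  m2=(z>165)&(z<184)&(x>500)&(x<580)&(abs(y+303)<30); q=W[m2]
  rel=q[:,:2]-[545,-301]; a,l=rel@u,rel@n
  k=(a>-30)&(a<25); f=np.polyfit(a[k],l[k],1); print('peg lateral fit',f,'ang',-13.9+np.degrees(f[0]),'tip',a.min(),k.sum(),'ztop',q[:,2].max())
  m3=(z>100)&(z<165)&(p[...,2].astype(int)>p[...,0].astype(int)+50)&(abs(x-468)<60)&(abs(y+280)<110); q=W[m3]
  print('box',m3.sum(),cv2.minAreaRect(q[:,:2].astype(np.float32)))
cv2.imwrite('pics/pre.png',np.vstack([p[60:330,150:510] for p in ps])[:,:,::-1])
"
```

```text
[-0.23 -0.22 -3.62 -0.07  0.07  0.  ]
t 6.93 eef [ 465.4 -278.   208.8] ang -13.91 F [ 0.15  0.11 -3.28] T [-0.06  0.09  0.01] op 10.1
delta cm [ 0.29  0.15 -0.02] yaw -0.01
top keyhole1 [(array([ 472.4, -246.6,  193. ]), 0.73)]
top cassette_center []
top stand_peg []Traceback (most recent call last):
  File "<string>", line 18, in <module>
    k=(a>-30)&(a<25); f=np.polyfit(a[k],l[k],1); print('peg lateral fit',f,'ang',-13.9+np.degrees(f[0]),'tip',a.min(),k.sum(),'ztop',q[:,2].max())
                        ~~~~~~~~~~^^^^^^^^^^^^^
    raise TypeError("expected non-empty vector for x")
TypeError: expected non-empty vector for x
```

```bash
cat > m.py <<'E'
from h import *
np.set_printoptions(precision=2,suppress=True)
th=np.radians(-13.9);u=np.array([np.cos(th),np.sin(th)]);n=np.array([-u[1],u[0]])
def run(name):
  go([467.8,-280.2,209],-13.9)
  p,d=bot.read_camera('scene'); W=cloud('scene',d);x,y,z=W[...,0],W[...,1],W[...,2]
  for t in ['keyhole1','stand_peg']:
    for k in bot.tip_of('scene',t):
      v=np.array(k['position']); r=v[:2]-[545,-301]; print(t,v,round(k['conf'],2),'peg-frame',r@u,r@n)
  m2=(z>165)&(z<184)&(x>500)&(x<580)&(abs(y+303)<30); q=W[m2]
  rel=q[:,:2]-[545,-301]; a,l=rel@u,rel@n
  k=(a>-30)&(a<25)
  if k.sum()>20: f=np.polyfit(a[k],l[k],1); print('peg fit',f,'tip',a.min(),k.sum(),'z',np.median(q[:,2]),q[:,2].max())
  b=p.astype(int); m3=(z>90)&(z<165)&(b[...,2]>b[...,0]+50)&(x<600)&(abs(y+280)<120); q=W[m3]
  if len(q)>50:
    r=cv2.minAreaRect(q[:,:2].astype(np.float32)); c=np.array(r[0])-[545,-301]; print('box',m3.sum(),r,'c',c@u,c@n, 'zmax',np.percentile(q[:,2],98))
  cv2.imwrite(f'pics/{name}.png',cv2.resize(p[80:280,180:420],None,fx=3,fy=3)[:,:,::-1])
E
python3 -c "
from m import *
run('pre')"
```

```text
t 7.13 eef [ 465.3 -278.2  208.7] ang -13.92 F [ 0.12  0.77 -4.38] T [-0.08  0.09 -0.02] op 9.9
delta cm [ 0.3   0.14 -0.03] yaw -0.02
keyhole1 [ 464.5 -280.6  201.3] 0.85 peg-frame -83.04332883358055 0.46425880477534065
keyhole1 [ 473.  -243.7  191.2] 0.72 peg-frame -83.65665350757695 38.32563533606735
keyhole1 [ 456.5 -312.3  195.2] 0.63 peg-frame -83.1938317396768 -32.22927800107141
stand_peg [ 544.8 -300.   178.7] 0.74 peg-frame -0.43437133879294604 0.9226708730827271
peg fit [-0.    0.94] tip -27.886940170206856 67 z 177.06765701745815 179.6345324107823
box 634 ((465.9599304199219, -277.7463073730469), (177.7157440185547, 40.46706771850586), 75.98596954345703) c -82.31168730660976 3.5851014980477665 zmax 153.65428343751012
```

View pics/pre.png

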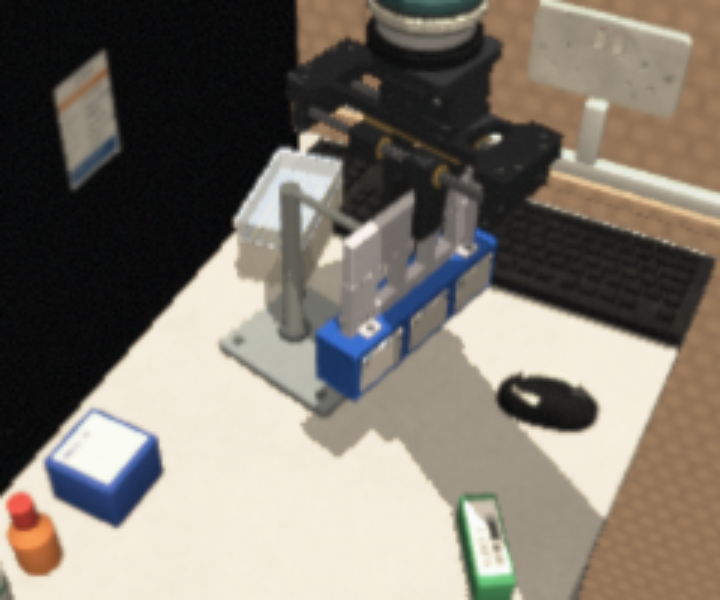

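The cassette hangs level in the grip in front of the peg. Keyhole1 sits about 2 mm to +y of the peg axis, so I'm shifting by 2 mm and threading it on.

Call:
{"name": "jog_arm", "arguments": {"series": [{"fingers":1,"delta_pos":[0.5,0.2,0],"yaw":0},{"fingers":1,"delta_pos":[1.5,0.2,0],"yaw":0},{"fingers":1,"delta_pos":[2.5,0.2,0],"yaw":0},{"fingers":1,"delta_pos":[3.2,0.2,0],"yaw":0},{"fingers":1,"delta_pos":[3.8,0.2,0],"yaw":0}]}}

```text
time: 7.7
eef_pos: [503.1, -289.6, 208.7]
ee_rot: [[0.971, -0.24, 0.0], [-0.24, -0.971, -0.0], [0.0, 0.0, -1.0]]
wrist_force: [-0.1, -0.8, -3.8]
opening: 9.2
```

Call:
{"name": "jog_arm", "arguments": {"series": [{"fingers":1,"delta_pos":[0.2,0,0],"yaw":0},{"fingers":1,"delta_pos":[0.5,0,0],"yaw":0},{"fingers":1,"delta_pos":[0.8,0,0],"yaw":0},{"fingers":1,"delta_pos":[1,0,0],"yaw":0},{"fingers":1,"delta_pos":[1.2,0,0],"yaw":0}]}}

```text
time: 8.12
eef_pos: [513.4, -292.1, 208.7]
ee_rot: [[0.971, -0.241, -0.0], [-0.241, -0.971, 0.0], [-0.0, -0.0, -1.0]]
wrist_force: [-0.1, 0.3, -3.4]
opening: 9.8
```

```bash
python3 -c "
from m import *
run('mid')"
```

```text
t 8.12 eef [ 513.4 -292.1  208.7] ang -13.92 F [-0.07  0.31 -3.44] T [-0.07  0.08 -0.04] op 9.8
delta cm [-4.71 -0.06 -0.03] yaw -0.02
keyhole1 [ 513.1 -289.3  198.3] 0.93 peg-frame -33.77652385932825 3.6941082794401146
keyhole1 [ 519.6 -256.9  193.2] 0.72 peg-frame -35.25025530533336 36.70680455867574
keyhole1 [663.8  47.8   1. ] 0.66 peg-frame 31.52957679541943 367.1250002207719
stand_peg [ 542.4 -301.6  175.2] 0.93 peg-frame -2.379726026616954 -1.2070227993878277
box 594 ((513.2520141601562, -291.48931884765625), (177.76226806640625, 41.13874816894531), 75.58909606933594) c -33.10302542750029 1.605418454713587 zmax 153.60303268229003
```

View pics/mid.png

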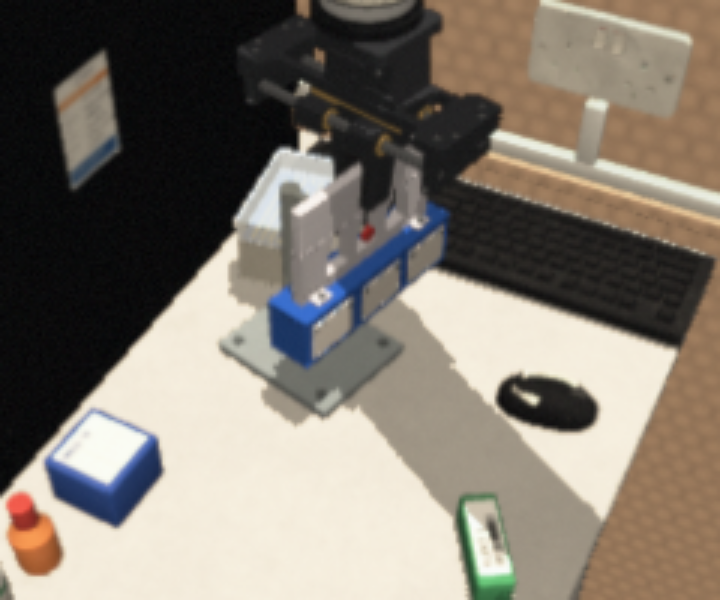

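The red collar (367,233) shows through the middle keyhole, and there is no contact force. I'm advancing to the peg's middle and then lowering into the slot.

Call:
{"name": "jog_arm", "arguments": {"series": [{"fingers":1,"delta_pos":[0.5,0,0],"yaw":0},{"fingers":1,"delta_pos":[1,0,0],"yaw":0},{"fingers":1,"delta_pos":[1.6,0,0],"yaw":0},{"fingers":1,"delta_pos":[2.2,0,0],"yaw":0},{"fingers":1,"delta_pos":[2.8,0,0],"yaw":0}]}}

```text
time: 8.68
eef_pos: [541.3, -299.1, 208.7]
ee_rot: [[0.971, -0.241, 0.0], [-0.241, -0.971, -0.0], [0.0, 0.0, -1.0]]
wrist_force: [0.2, -0.2, -3.6]
opening: 9.4
```

Call:
{"name": "jog_arm", "arguments": {"series": [{"fingers":1,"delta_pos":[0,0,0.2],"yaw":0},{"fingers":1,"delta_pos":[0,0,0.5],"yaw":0},{"fingers":1,"delta_pos":[0,0,0.9],"yaw":0},{"fingers":1,"delta_pos":[0,0,1.2],"yaw":0},{"fingers":1,"delta_pos":[0,0,1.4],"yaw":0}]}}

```text
time: 9.1
eef_pos: [539.9, -298.5, 193.7]
ee_rot: [[0.971, -0.241, -0.001], [-0.241, -0.971, 0.001], [-0.001, -0.0, -1.0]]
wrist_force: [-1.8, 0.5, -3.3]
opening: 10.2
```

Call:
{"name": "jog_arm", "arguments": {"series": [{"fingers":1,"delta_pos":[0,0,0.1],"yaw":0},{"fingers":1,"delta_pos":[0,0,0.2],"yaw":0},{"fingers":1,"delta_pos":[0,0,0.4],"yaw":0},{"fingers":1,"delta_pos":[0,0,0.5],"yaw":0},{"fingers":1,"delta_pos":[0,0,0.6],"yaw":0}]}}

```text
time: 9.52
eef_pos: [540.5, -298.9, 188.7]
ee_rot: [[0.971, -0.241, 0.0], [-0.241, -0.971, -0.0], [0.0, 0.0, -1.0]]
wrist_force: [-0.3, -0.0, -2.4]
opening: 9.8
```

```bash
python3 -c "
from m import *
run('low')"
```

```text
t 9.52 eef [ 540.5 -298.9  188.7] ang -13.93 F [-0.26 -0.04 -2.44] T [-0.03  0.12  0.  ] op 9.8
delta cm [-7.51 -0.06 -2.03] yaw -0.03
keyhole1 [ 540.5 -299.8  179. ] 0.73 peg-frame -4.6564978180745715 0.08383358674613106
keyhole1 [ 531.6 -332.1  176.2] 0.67 peg-frame -5.536508732104826 -33.408338346277084
keyhole1 [ 552.3 -263.7  173.4] 0.66 peg-frame -1.8742756688811921 37.96138947295054
keyhole1 [ 588.7 -316.4    2.4] 0.4 peg-frame 46.11982209911684 -4.45106836004768
stand_peg [ 542.9 -302.2  175.6] 0.86 peg-frame -1.7502309603415092 -1.6693386670960773
peg fit [0.07 2.52] tip -39.124679212813774 86 z 176.3111417547459 183.98530919995812
box 542 ((540.9765014648438, -299.5512390136719), (180.43951416015625, 41.47014236450195), 75.9170913696289) c -4.253709357444914 0.43977899028546286 zmax 133.77882558426919
```

Call:
{"name": "jog_arm", "arguments": {"series": [{"fingers":1,"delta_pos":[0,0,0.05],"yaw":0},{"fingers":1,"delta_pos":[0,0,0.1],"yaw":0},{"fingers":1,"delta_pos":[0,0,0.15],"yaw":0},{"fingers":1,"delta_pos":[0,0,0.15],"yaw":0},{"fingers":1,"delta_pos":[0,0,0.15],"yaw":0}]}}

```text
time: 10.08
eef_pos: [540.6, -298.9, 187.4]
ee_rot: [[0.971, -0.241, 0.0], [-0.241, -0.971, -0.0], [0.0, 0.0, -1.0]]
wrist_force: [-0.2, -0.2, -2.2]
opening: 10.1
```

```bash
python3 -c "
from h import *
for i in range(3): go([541,-299,188],-13.9); bot.read_camera('top')"
```

```text
t 10.08 eef [ 540.6 -298.9  187.4] ang -13.93 F [-0.22 -0.15 -2.17] T [-0.024  0.103 -0.008] op 10.1
delta cm [ 0.04 -0.   -0.06] yaw -0.03
t 10.13 eef [ 540.6 -298.9  187.4] ang -13.92 F [ 0.05 -0.85 -3.2 ] T [-0.027  0.145 -0.008] op 9.9
delta cm [ 0.04  0.   -0.06] yaw -0.02
t 10.18 eef [ 540.6 -298.9  187.4] ang -13.92 F [-0.48  0.29 -2.68] T [-0.064  0.069  0.007] op 9.7
delta cm [ 0.04  0.   -0.06] yaw -0.02
```

Call:
{"name": "jog_arm", "arguments": {"series": [{"fingers":1,"delta_pos":[0,0,0.05],"yaw":0},{"fingers":1,"delta_pos":[0,0,0.1],"yaw":0},{"fingers":1,"delta_pos":[0,0,0.15],"yaw":0},{"fingers":1,"delta_pos":[0,0,0.15],"yaw":0},{"fingers":1,"delta_pos":[0,0,0.15],"yaw":0}]}}

```text
time: 10.65
eef_pos: [540.7, -298.9, 187.1]
ee_rot: [[0.971, -0.241, 0.001], [-0.241, -0.971, -0.0], [0.001, 0.0, -1.0]]
wrist_force: [-2.7, 1.5, 5.4]
opening: 10.0
```

```bash
python3 -c "
from h import *
for i in range(3): go([541,-299,188],-13.9); bot.read_camera('top')"
```

```text
t 10.65 eef [ 540.7 -298.9  187.1] ang -13.92 F [-2.74  1.46  5.39] T [ 0.227  0.668 -0.004] op 10.0
delta cm [ 0.03 -0.   -0.09] yaw -0.02
t 10.7 eef [ 540.8 -298.9  187.1] ang -13.92 F [-2.64  2.3   5.42] T [ 0.216  0.528 -0.084] op 9.6
delta cm [ 0.03  0.   -0.09] yaw -0.02
t 10.75 eef [ 540.8 -299.   187.2] ang -13.92 F [-2.76  2.05  4.66] T [0.23  0.574 0.025] op 10.1
delta cm [ 0.03 -0.   -0.08] yaw -0.02
```

Seated: the roof meets the peg at the expected height. I'm relieving the press and opening a little to test.

Call:
{"name": "jog_arm", "arguments": {"series": [{"fingers":1,"delta_pos":[0,0,-0.1],"yaw":0},{"fingers":1,"delta_pos":[0,0,-0.1],"yaw":0},{"fingers":0.6,"delta_pos":[0,0,-0.1],"yaw":0},{"fingers":0.5,"delta_pos":[0,0,-0.1],"yaw":0},{"fingers":0.4,"delta_pos":[0,0,-0.1],"yaw":0}]}}

```text
time: 11.22
eef_pos: [540.8, -299.0, 186.6]
ee_rot: [[0.971, -0.241, 0.0], [-0.241, -0.971, -0.0], [0.001, 0.0, -1.0]]
wrist_force: [0.7, -0.7, -0.3]
opening: 25.7
```

Call:
{"name": "jog_arm", "arguments": {"series": [{"fingers":0.4,"delta_pos":[0,0,0],"yaw":0},{"fingers":0.4,"delta_pos":[0,0,0],"yaw":0},{"fingers":0.4,"delta_pos":[0,0,0],"yaw":0},{"fingers":0.4,"delta_pos":[0,0,0],"yaw":0},{"fingers":0.4,"delta_pos":[0,0,0],"yaw":0}]}}

```text
time: 11.63
eef_pos: [540.6, -298.8, 186.7]
ee_rot: [[0.971, -0.241, 0.0], [-0.241, -0.971, -0.0], [0.0, 0.0, -1.0]]
wrist_force: [0.2, -0.4, 0.6]
opening: 26.5
```

```bash
python3 -c "
from m import *
run('rel')"
```

```text
t 11.63 eef [ 540.6 -298.8  186.7] ang -13.92 F [ 0.2  -0.35  0.56] T [-0.08  0.1   0.02] op 26.5
delta cm [-7.51 -0.06 -2.23] yaw -0.02
keyhole1 [ 550.3 -265.6  172.3] 0.96 peg-frame -3.3592753513307647 35.63657207299742
keyhole1 [ 539.7 -301.4  178.3] 0.71 peg-frame -5.048706135373466 -1.6614952177607412
keyhole1 [ 529.5 -335.6  172.7] 0.66 peg-frame -6.734215194748627 -37.310324921003016
stand_peg [ 544.2 -302.1  174.5] 0.71 peg-frame -0.512322338537513 -1.259970563717832
peg fit [ 0.78 21.36] tip -39.33359649063548 59 z 176.07529472611094 183.93335801750766
box 532 ((540.7284545898438, -299.114990234375), (178.29539489746094, 41.07792282104492), 76.01397705078125) c -4.599291737494965 0.8036650551934537 zmax 132.19241070775797
```

View pics/rel.png

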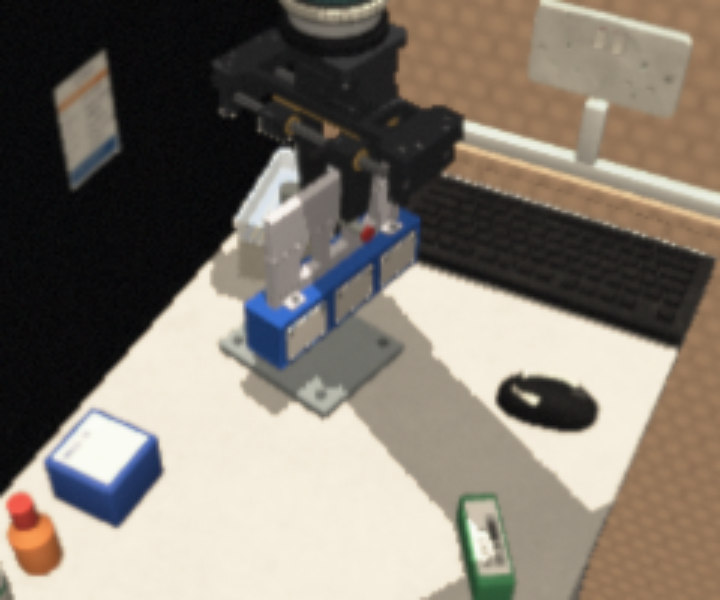

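Released, it hangs level with no force on the gripper. I'm opening a bit more and backing straight up.

Call:
{"name": "jog_arm", "arguments": {"series": [{"fingers":0.2,"delta_pos":[0,0,0],"yaw":0},{"fingers":0.2,"delta_pos":[0,0,-1],"yaw":0},{"fingers":0.2,"delta_pos":[0,0,-3],"yaw":0},{"fingers":0.2,"delta_pos":[0,0,-6],"yaw":0},{"fingers":0.2,"delta_pos":[0,0,-10],"yaw":0}]}}

```text
time: 12.2
eef_pos: [538.9, -297.8, 285.0]
ee_rot: [[0.971, -0.241, -0.005], [-0.241, -0.971, 0.003], [-0.006, -0.002, -1.0]]
wrist_force: [-0.1, -0.3, 0.8]
opening: 35.0
```

Call:
{"name": "jog_arm", "arguments": {"series": [{"fingers":0,"delta_pos":[-3,0,0],"yaw":0},{"fingers":0,"delta_pos":[-6,0,0],"yaw":0},{"fingers":0,"delta_pos":[-9,0,0],"yaw":0},{"fingers":0,"delta_pos":[-9,0,0],"yaw":0},{"fingers":0,"delta_pos":[-9,0,0],"yaw":0}]}}

```text
time: 12.62
eef_pos: [452.5, -277.1, 287.9]
ee_rot: [[0.97, -0.241, 0.002], [-0.241, -0.97, -0.001], [0.002, 0.001, -1.0]]
wrist_force: [0.3, 0.3, 0.7]
opening: 43.8
```

```bash
python3 -c "
from m import *
run('fin')
import time
q=[]
for i in range(2):
  p,d=bot.read_camera('scene'); W=cloud('scene',d);x,y,z=W[...,0],W[...,1],W[...,2];b=p.astype(int)
  m=(z>120)&(z<145)&(b[...,2]>b[...,0]+50)&(x<600)&(abs(y+299)<110)
  l=(x-545)*n[0]+(y+301)*n[1]
  print('box-top tilt deg',np.degrees(np.arctan(np.polyfit(l[m],z[m],1)[0])),m.sum())
  k=(z>150)&(z<240)&(abs((x-545)*u[0]+(y+301)*u[1]+5)<12)&(abs(l)<90)
  t=[(c,np.percentile(z[k&(abs(l-c)<8)],97).round(1)) for c in (-60,-30,0,30,60) if (k&(abs(l-c)<8)).sum()>5]; print('rail top',t)
"
```

```text
t 12.62 eef [ 452.5 -277.1  287.9] ang -13.97 F [0.29 0.32 0.65] T [-0.06  0.01 -0.01] op 43.8
delta cm [ 1.55 -0.07  7.89] yaw -0.07
keyhole1 [ 529.9 -336.6  174. ] 0.91 peg-frame -6.105700559640109 -38.1849501855903
keyhole1 [ 545.6 -265.4  172.2] 0.86 peg-frame -7.969688423243657 34.701643569669976
keyhole1 [ 538.8 -299.3  175.6] 0.68 peg-frame -6.4268298579961725 0.16080415532386727
stand_peg [ 544.3 -298.4  174. ] 0.97 peg-frame -1.3040944475456688 2.3557032223692222
peg fit [-0.08 -1.7 ] tip -38.92147938611436 105 z 176.70805456491837 183.86275990903482
box 539 ((541.0884399414062, -298.58349609375), (176.28097534179688, 40.65748596191406), 76.32648468017578) c -4.377527820597006 1.4060737536867265 zmax 132.40736118260014
box-top tilt deg -0.37734419376217593 415
rail top [(-60, np.float64(218.6)), (-30, np.float64(219.7)), (0, np.float64(218.9)), (30, np.float64(219.4)), (60, np.float64(218.9))]
box-top tilt deg -0.27461754876519395 414
rail top [(-60, np.float64(219.4)), (-30, np.float64(218.8)), (0, np.float64(218.7)), (30, np.float64(218.3)), (60, np.float64(218.7))]
```

View pics/fin.png

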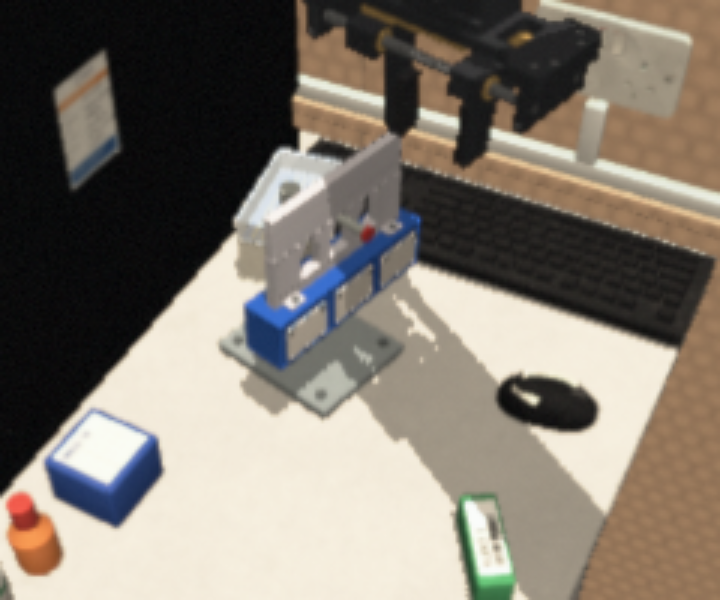

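The cassette hangs level by the middle keyhole: tilt is about 0.3° and the rail top is at 219, as expected. The gripper is clear.

```bash
python3 -c "
from station import bot
print(bot.finish_job())"
```

```text
the job is handed in; nothing more can be done
None
```

The cassette is hanging on the peg by its middle keyhole, released, and the job is handed in. The hand-in gave no verdict.

- **Finding the load:** I lifted the cassette by the middle of the rail. The wrist moment changed by at most 0.03 N·m, against about 0.13 N·m expected for a side bay, so the steel block is in the middle bay.
- **Hanging:** I threaded the middle keyhole over the collar and lowered it until the slot's roof met the peg, about 0.6 mm below the calculated height. Then I let go and backed the gripper clear.
- **Last checks:**
  - Box tilt is about 0.3° and the rail top is at about 219 mm, as expected when seated.
  - The rail sits about 5 mm in front of the peg's middle point.
  - The gripper reads no load.
  - The bottles, boxes and mouse were never touched. I did not re-measure their positions.
- **Readings that disagreed:**
  - The networks' sideways readings of peg and keyhole scattered by 2–4 mm.
  - The final line fit of the peg was spoiled by points on the rail, so I ignored it.
  - An early wrist-camera reading put the rail about 6 mm off in x. This had no effect on the grasp.

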